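Check the fluorometer with its reference standard

TASK

Draw the tall reference standard up out of the tube rack and lower it, without dropping it, right to the bottom of the fluorometer's sample well, then let go of it. Only then take the knob of the spring-return aperture slide, pull it out until its pointer stands level with the tip of the index rider on the scale, not well past it, and keep it there for the reading: finish while still holding the slide at the mark. Leave the vials and the other things on the bench where they are.

Things in the scene. Friction and masses are not known exactly. Their poses are not given: they have to be found in the camera images.
- fluorometer: White bench instrument, fixed, 200 (x) x 180 (y) mm, deck 62 mm above the bench. Origin under its centre, on the bench; its front, where the slide comes out, faces its own -x; z up. On the deck: a lamp house up to 100 mm above the bench (own x -25 to 85, y -51 to -87 mm) and at the rear (own x beyond 45 mm) a low sloping display up to 92 mm above the bench.
- well_floor (a point): Centre of the floor of the round sample well, 12 mm above the bench, at (5, 45) mm in the fluorometer's own x, y. The well is vertical, 23 mm bore; axes are the fluorometer's.
- well_mouth (a point): Centre of the well's rim, the top of a black flared collar (40 mm outside, opening 33 mm at the rim and narrowing to 23 mm 15 mm lower), 77 mm above the bench, 65 mm above the well floor.
- slide: Aperture slide: flat steel bar, 16 mm wide, 5 mm thick, along the fluorometer's own x on its deck. Origin: on its top face (71 mm above the bench), under its knob; axes the fluorometer's. Shut, it is at own (-125, -30) mm of the fluorometer; it slides out 58 mm along own -x. A spring pulls it back: 3.3 N when shut, 1.3 N more per 10 mm; let go, it shuts.
- slide_knob (a point): Middle of the slide's upright round black knob, 20 mm above the slide's origin, 91 mm above the bench: 22 mm in diameter, from 75 to 105 mm above the bench, at the slide's front end, ahead of the instrument's front face. Only the bar runs from under it along own +x; its other sides are free, down to the bench.
- slide_pointer (a point): Tip of the slide's thin black pointer, which sticks out to the fluorometer's +y over the scale bar, 125 mm behind the knob (own +x); moves with the slide. Axes are the fluorometer's.
- index_tip (a point): Tip of the index rider, a small dark steel clip with a brass screw clamped on the aluminium scale bar beside the slide; its thin tip points to the slide. Fixed, but set in another place each time, 22 to 44 mm ahead (own -x) of where the pointer stands when shut. Axes are the fluorometer's: the pointer is at the mark when it and this tip have the same own x.
- rack: White plastic tube rack, fixed, 90 (x) x 136 (y) x 56 mm, origin under its centre on the bench. Two rows of three square 22 mm openings, 40 mm apart both ways, tubes stand on its base 8 mm above the bench; top plate's upper face at 56 mm.
- standard: The tall sealed reference standard: clear glass rod of 18 mm diameter with rounded-off foot and black cap (21 mm diameter, top 22 mm), 130 mm long over all, about 45 g, upright in one of the rack's openings; the only tall one. Origin: centre of its foot, z along it towards the cap.
- standard_top (a point): Centre of the top of the standard's cap, 130 mm above its foot.
- vial_a: A short sealed vial of the same glass and cap, 18 mm diameter (cap 21 mm), 76 mm long, standing in the rack, to be left. Origin: centre of its foot.
- vial_b: A short sealed vial of the same glass and cap, 18 mm diameter (cap 21 mm), 76 mm long, standing in the rack, to be left. Origin: centre of its foot.
- vial_c: A short sealed vial of the same glass and cap, 18 mm diameter (cap 21 mm), 76 mm long, standing in the rack, to be left. Origin: centre of its foot.
- amber_bottle: Amber bottle, 64 mm diameter, 150 mm high, left of the fluorometer; leave alone. Origin under its centre.
- powder_jar: White jar, 76 mm diameter, 95 mm high, left of the fluorometer; leave alone. Origin under its centre.
- small_bottle: Small amber bottle, 38 mm diameter, 65 mm high, behind the rack; leave alone. Origin under its centre.
- mortar: White ceramic mortar bowl, 100 mm diameter, 55 mm high, left, nearer the robot than the fluorometer; leave alone. Origin under its centre.
- spatula: Ointment spatula, 200 mm long, 18 mm wide, 10 mm thick, lying on the bench in front of the fluorometer; leave alone. Origin under its middle.

How it is judged:
By the outcome, as a careful person would: the job done as asked, in the order asked, and still so for the second after the job is handed in, while the arm keeps its last pose, push and grip.
It also fails if it takes over 51 s, if anything falls off the work surface, if the arm or the gripper's body presses on something with over 40 N, if the wrist force passes 120 N, or if a joint passes its speed limit or range.

ROBOT

A 6-joint arm with a two-finger parallel gripper is mounted at the origin on the work surface. World frame = base frame: x ahead of the robot, y to its left, z up, the work surface at z = 0. Lengths are in m, angles in degrees, forces in N, time in s.
With the tool pointing down it reaches from about 0.4 to 0.825 m from the base axis. Payload 7 kg.
Tool frame: the origin (TCP) lies between the finger pads; the fingertips stand 19 mm ahead of it and the grasp point (between the pads) is the TCP; x points along the fingers, y is the direction in which the jaws open and shut, and the axes are right-handed (so a half turn about x gives the same grasp; the last joint's range is limited). The gripper opens to 88 mm and grips with 3 to 60 N. Pads are 19 mm wide; open, the fingers measure 130 mm over their backs; the gripper's body (78 mm by 193 mm) begins 47 mm behind the grasp point.
Start: joints at [89.33, 20.546, 0.682, 0, -70.136, -16.507], TCP at [0.199, 0.645, 0.21] pointing down, gripper open.
Joint ranges: [-176.03, 176.03], [-82.01, 121.73], [-58.28, 71.71], [-173.87, 95.51], [-174.79, -0.11], [-173.66, 173.66]. Speed limits (degrees/s): [136.94, 136.94, 172.46, 180, 180, 180].

INTERFACE

Orientations are given as [roll, pitch, yaw] about the fixed x, y, z axes, in that order (R = Rz(yaw) Ry(pitch) Rx(roll)).
In Python, from plant import r gives the robot as it stands.
- The arm moves only by the tool send_rows, never from a script. Its argument "plan" is a list of rows, each a list of 2 entries, a list of its own where there are three numbers: the shift along the tool's x, y, z scaled (see below), then the turn, a rotation vector about the tool's x, y, z scaled (see below). A call has exactly 5 rows; each row is the pose to reach, as a shift and turn from the pose measured when the call began, along the tool's axes at that moment; what a row does not reach only later rows make up. The controller multiplies each number of a shift by 0.15 m and each number of a turn by pi/4 rad. A row lasts 1/10 s, in which the tool goes at most 50 mm and 8.59 degrees, less where a joint would pass 70% of its speed; a pose out of reach is approached as far as the arm can. A call with a number of a shift or a turn outside -1 to 1 is refused whole. A call with a gripper value outside its range is refused whole. "jaw" is the opening, from -1 (shut) to 1 (fully open), so that 0 is half open, set as the call begins (left out, the last holds). The fingers move at their own pace and stop on an object; "force" is the grip in N (left out, the last holds). Time passes only in rows, so rows that repeat a pose let the fingers close, or fill a call up. It gives the time, the measured TCP pose, the force and the opening at its end, in the units of the state.
- r.get_state(): the state, without advancing time (a new reading comes with each control period).
- r.capture(name): name is "scene" or "top"; returns a dict with "color" (480x640x3 uint8, red, green, blue), "range_z" (480x640 float32, m along the optical axis (not along the pixel's ray), 0 where there is no reading), "mtx" (3x3 intrinsics, pixels), "pose" (4x4, takes a point from camera to world coordinates). Camera axes: x right, y down, z forward; pixel columns grow to the right and rows downward; lengths in m; the calibration is good to about 2 mm. A picture is of the moment at which its call begins.
- r.close_job(): hands the job in, once; it reports no verdict.
Trained networks look in a picture, given as the dict that the camera call returned (one of the last four; its "shot" number tells which), for a name from the list of things; names that differ only in an ending like _2 or _b are one class to them, and where a whole thing is asked for, a point or a joint stands for the part that bears it (a point fixed in the world has none). Each returns a list of dicts, best first, with "score" (0 to 1); they miss things now and then, are a little off and sometimes report something else, mostly with a low value. They report only what shows in the picture. A call takes as long as a camera call.
- r.find_in(picture, target): "uv" ([column, row] in pixels, amid what is visible of it).
- r.trace(picture, target): "mask" (480x640 bool, what is visible of it) and "uv" ([column, row] in pixels, amid what is visible of it).
The state is a dict: "time_s": time; "joints": joint angles; "qd": joint speeds; "joint_torque": joint torques, N m; "tcp_pos": TCP position; "eef_rot": TCP orientation; "contact_force": force on the tool from outside, world axes, zero at the start; "moment": the same for the moment, N m; "gripper_width": finger opening in m.
Only numpy, scipy, OpenCV 4.12 (cv2) and the standard library are available. Lean on these libraries where they do the work, as an engineer would, in place of code of your own. Each camera call takes 0.05 s, during which the arm holds its last target. There are 200 camera calls.

## Working session

There is one attempt and no reset: what is moved stays moved. The work goes in short steps, Python scripts to look and compute and a tool call to move; the robot and the scene stay as the last step left them, time stands still between calls to the robot, and variables do not carry over. Pictures are saved under pics/ and viewed, about 8 in all and at most 12, crops included, and the job is handed in when it is done.

Besides the shell and the picture viewer there is one more tool, called by a JSON object that holds its "method" and its "body", one argument or row to a line. send_rows: Moves the arm, as the interface text tells. Its arguments: {"type":"object","properties":{"plan":{"type":"array"},"jaw":{"type":"number"},"force":{"type":"number"}},"required":["plan"]}

```bash
ls; mkdir -p pics
python3 - <<'E'
from plant import r
import cv2,numpy as np
s=r.get_state(); print(s)
for n in("scene","top"):
    p=r.capture(n); cv2.imwrite(f"pics/{n}0.png",p["color"][:,:,::-1]); np.savez(f"{n}0.npz",**{k:p[k] for k in("color","range_z","mtx","pose")})
    print(n,p["mtx"].round(1).tolist(),p["pose"].round(3).tolist())
    for t in("standard","standard_top","rack","fluorometer","well_mouth","slide_knob","slide_pointer","index_tip","vial_a"):
        for d in r.find_in(p,t)[:3]:
            u,v=d["uv"]; z=p["range_z"][int(v),int(u)]
            P=p["pose"]@np.r_[np.linalg.inv(p["mtx"])@[u,v,1]*z,1]
            print(t,np.round([u,v],1),round(d["score"],2),P[:3].round(4))
E
```

```text
pics
{'time_s': 0.0, 'joints': array([ 8.93290837e+01,  2.05916417e+01,  6.32827252e-01, -2.12544066e-02,
       -7.01372577e+01, -1.65065676e+01]), 'qd': array([ 0.02486941,  0.03197678, -0.07587594,  0.00735598, -0.01040906,
        0.06223626]), 'joint_torque': array([-2.77938725e-04, -5.82710409e+01,  2.93062234e+01,  6.99726954e+00,
        6.94929447e-03, -1.57199293e-04]), 'tcp_pos': array([0.19922105, 0.64436622, 0.20880964]), 'eef_rot': array([  94.75969004,   89.90187143, -102.42503221]), 'contact_force': array([ 0.3326546 , -0.37750451, -0.15417409]), 'moment': array([0.03949697, 0.02413779, 0.02477724]), 'gripper_width': 0.0876436913966036}
scene [[504.4, 0.0, 320.6], [0.0, 504.4, 234.0], [0.0, 0.0, 1.0]] [[0.188, 0.819, -0.542, 1.04], [0.982, -0.161, 0.097, -0.041], [-0.008, -0.551, -0.835, 0.885], [0.0, 0.0, 0.0, 1.0]]
standard [141.2 270.6] 0.83 [ 0.5509 -0.2763  0.1091]
standard_top [140.9 269.9] 0.9 [ 0.5501 -0.2764  0.1104]
rack [173.1 302.3] 0.89 [ 0.591  -0.2371  0.0477]
fluorometer [344.9 307.1] 0.74 [0.6697 0.0667 0.0675]
fluorometer [327.3 296. ] 0.45 [0.6446 0
[... 772 characters left out ...]
744  0.1086]
standard_top [494.4 246. ] 0.69 [ 0.5389 -0.2731  0.1361]
standard_top [321.4 309.3] 0.54 [0.4276 0.0431 0.0038]
rack [461.6 237.5] 0.89 [ 0.5641 -0.2347  0.055 ]
rack [199.1 322.5] 0.21 [0.4048 0.2921 0.0108]
fluorometer [305.  195.1] 0.75 [0.6527 0.071  0.0656]
well_mouth [307.9 199.1] 0.82 [0.6445 0.0654 0.0661]
slide_knob [320.2 204.7] 0.86 [0.632  0.0413 0.0712]
slide_knob [460.1 237.8] 0.2 [ 0.5632 -0.2308  0.0592]
slide_pointer [321.7 203.3] 0.79 [0.6349 0.0383 0.07  ]
index_tip [467.4 229.7] 0.16 [ 0.576  -0.2397  0.0822]
vial_a [466.1 229.1] 0.59 [ 0.5772 -0.2373  0.0823]
vial_a [448.3 225.5] 0.59 [ 0.5841 -0.2024  0.0882]
vial_a [325.3 207.3] 0.3 [0.6268 0.0314 0.0701]
```

Run:
```python
import cv2,numpy as np
a=cv2.imread("pics/scene0.png"); b=cv2.imread("pics/top0.png")
cv2.imwrite("pics/a.png",cv2.resize(a[170:390,100:440],None,fx=2.35,fy=2.35,interpolation=cv2.INTER_CUBIC))
cv2.imwrite("pics/b.png",cv2.resize(b[120:320,220:520],None,fx=2.66,fy=2.66,interpolation=cv2.INTER_CUBIC))
```

```text
(no output)
```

View pics/a.png

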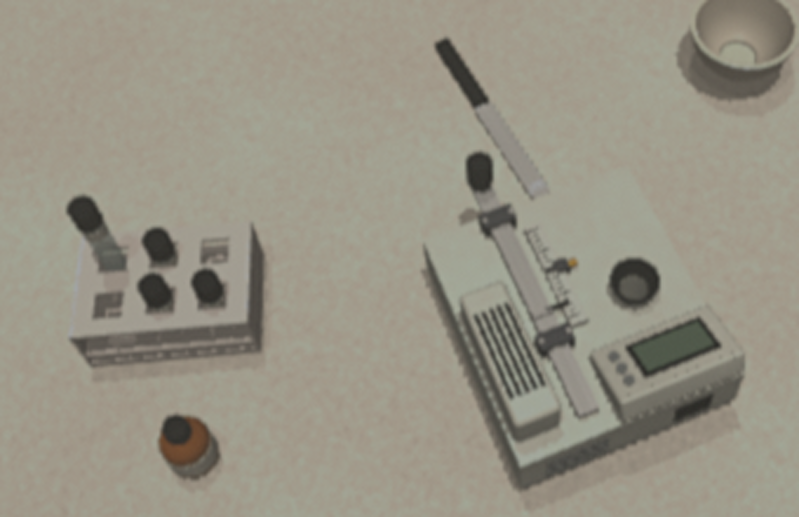

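View pics/b.png

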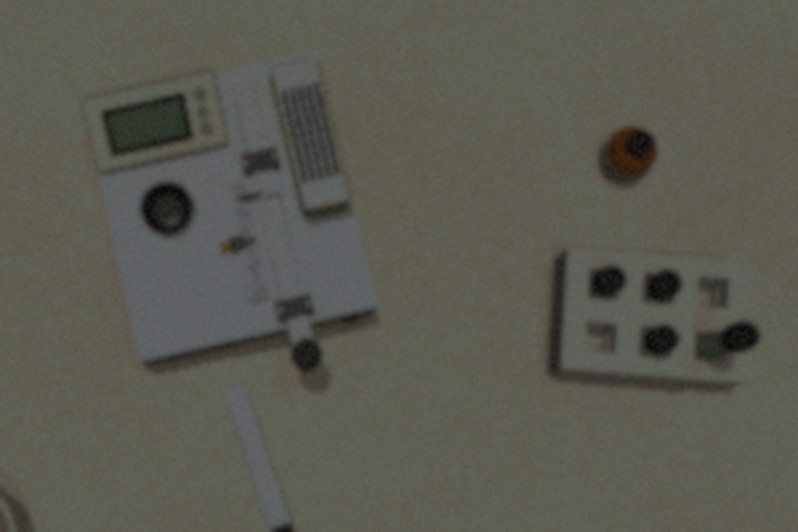

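```bash
cat > h.py <<'E'
import cv2,numpy as np
def load(n): return dict(np.load(n))
def ray(p,uv,z):
    d=p["pose"][:3,:3]@np.linalg.inv(p["mtx"])@np.r_[uv,1]; c=p["pose"][:3,3]; return c+d*(z-c[2])/d[2]
def proj(p,P):
    q=np.linalg.inv(p["pose"])@np.r_[P,1]; q=p["mtx"]@q[:3]; return q[:2]/q[2]
def cloud(p):
    v,u=np.mgrid[:480,:640]; z=p["range_z"]; k=np.linalg.inv(p["mtx"])
    c=np.stack([u,v,np.ones_like(u)],-1)@k.T*z[...,None]; return c@p["pose"][:3,:3].T+p["pose"][:3,3]
def dark(p,uv,w=14,thr=60):
    u,v=map(int,uv); g=cv2.cvtColor(p["color"],cv2.COLOR_RGB2GRAY)[v-w:v+w,u-w:u+w]
    n,l,st,ce=cv2.connectedComponentsWithStats((g<thr).astype(np.uint8))
    if n<2: return None
    i=1+np.argmax(st[1:,4]); return ce[i]+[u-w,v-w], st[i,4], g.min(), np.median(g)
E
python3 - <<'E'
from h import *
px={"scene":dict(cap=(136,260),knob=(304,243),well=(370,290)),"top":dict(cap=(498,246),knob=(335,253),well=(283,199))}
for n in px:
    p=load(n+"0.npz")
    for k,z in(("cap",.127),("knob",.091),("well",.077)):
        d=dark(p,px[n][k],thr=75 if n=="scene" else 45); print(n,k,d, d and ray(p,d[0],z).round(4))
    X=cloud(p).reshape(-1,3); ok=p["range_z"].ravel()>0
    for nm,(x0,x1,y0,y1),z in(("fluo",(.45,.85,-.09,.2),(.055,.068)),("rack",(.45,.7,-.36,-.14),(.050,.061))):
        m=ok&(X[:,0]>x0)&(X[:,0]<x1)&(X[:,1]>y0)&(X[:,1]<y1)&(X[:,2]>z[0])&(X[:,2]<z[1])
        M=cv2.morphologyEx(m.reshape(480,640).astype(np.uint8),cv2.MORPH_OPEN,np.ones((3,3))).ravel()>0
        Q=X[M]; print(n,nm,M.sum(),np.median(Q[:,2]),cv2.minAreaRect((Q[:,:2]*1000).astype(np.float32)))
E
```

```text
scene cap (array([135.95454545, 261.00649351]), np.int32(154), np.uint8(45), np.float64(156.0)) [ 0.5409 -0.28    0.127 ]
scene knob (array([303.64028777, 242.77697842]), np.int32(139), np.uint8(45), np.float64(157.0)) [0.5374 0.0162 0.091 ]
scene well (array([369.77880184, 288.92626728]), np.int32(217), np.uint8(45), np.float64(123.0)) [0.6477 0.1167 0.077 ]
scene fluo 5106 0.06166147251448595 ((652.3255615234375, 71.70582580566406), (202.18760681152344, 180.97531127929688), 11.98774528503418)
scene rack 2308 0.05493621299000606 ((564.528076171875, -242.8480224609375), (137.4956512451172, 92.25390625), 84.28509521484375)
top cap (array([494.64968153, 247.59872611]), np.int32(157), np.uint8(10), np.float64(88.0)) [ 0.5368 -0.2762  0.127 ]
top knob (array([334.86206897, 253.10344828]), np.int32(87), np.uint8(17), np.float64(79.0)) [0.5348 0.0148 0.091 ]
top well (array([282.1877551 , 197.60816327]), np.int32(245), np.uint8(10), np.float64(86.0)) [0.6464 0.1152 0.077 ]
top fluo 5028 0.062045595827366795 ((650.4517822265625, 70.8060531616211), (200.74781799316406, 180.3165740966797), 12.187699317932129)
top rack 2229 0.05595739623705076 ((562.3619995117188, -243.38558959960938), (136.7117919921875, 90.5672378540039), 84.18190002441406)
```

```bash
cat >> h.py <<'E'
from scipy.spatial.transform import Rotation as Ro
def cur(r):
    s=r.get_state(); R=Ro.from_euler("xyz",s["eef_rot"],degrees=True).as_matrix(); return s,R
def down(a):
    a=np.radians(a); c,s=np.cos(a),np.sin(a); return np.array([[0,0,-1],[c,s,0],[s,-c,0]]).T
def go(r,xyz,a,mm=50,deg=8.5):
    s,R=cur(r); d=R.T@(np.array(xyz)-s["tcp_pos"])/.15; w=Ro.from_matrix(R.T@down(a)).as_rotvec()/(np.pi/4)
    print("t",round(s["time_s"],2),"tcp",s["tcp_pos"].round(4),"a",round(np.degrees(np.arctan2(R[1,1],R[0,1])),1),"tilt",np.degrees(np.arccos(-R[2,0])).round(2),"q",s["joints"].round(1),"F",s["contact_force"].round(1),"w",round(s["gripper_width"],4))
    n=max(np.linalg.norm(d)*150/mm,np.linalg.norm(w)*45/deg,1)
    print("total d",d.round(3),"w",w.round(3),"rows",round(n,1)); f=min(1,1/max(abs(d).max(),abs(w).max(),1e-9))
    for i in range(1,6): print([ (d*min(i/max(n,1),f,1)).round(3).tolist(),(w*min(i/max(n,1),f,1)).round(3).tolist()])
E
python3 - <<'E'
from h import *; from plant import r
go(r,(.47,.36,.21),12)
for a in(102,-78): go(r,(.47,.36,.21),a)
E
```

```text
t 1.0 tcp [0.1993 0.6449 0.2098] a -107.2 tilt 0.0 q [ 89.3  20.5   0.7  -0.  -70.1 -16.5] F [-0.1 -0.7  0.9] w 0.0876
total d [-2.000e-03  1.282e+00 -2.285e+00] w [-2.648  0.    -0.   ] rows 14.0
[[-0.0, 0.091, -0.163], [-0.189, 0.0, -0.0]]
[[-0.0, 0.183, -0.326], [-0.378, 0.0, -0.0]]
[[-0.0, 0.274, -0.489], [-0.567, 0.0, -0.0]]
[[-0.0, 0.366, -0.652], [-0.756, 0.0, -0.0]]
[[-0.001, 0.457, -0.815], [-0.944, 0.0, -0.0]]
t 1.0 tcp [0.1993 0.6449 0.2098] a -107.2 tilt 0.0 q [ 89.3  20.5   0.7  -0.  -70.1 -16.5] F [-0.1 -0.7  0.9] w 0.0876
total d [-2.000e-03  1.282e+00 -2.285e+00] w [ 3.352 -0.    -0.   ] rows 17.7
[[-0.0, 0.072, -0.129], [0.189, -0.0, -0.0]]
[[-0.0, 0.144, -0.258], [0.378, -0.0, -0.0]]
[[-0.0, 0.217, -0.386], [0.567, -0.0, -0.0]]
[[-0.0, 0.289, -0.515], [0.756, -0.0, -0.0]]
[[-0.0, 0.361, -0.644], [0.944, -0.0, -0.0]]
t 1.0 tcp [0.1993 0.6449 0.2098] a -107.2 tilt 0.0 q [ 89.3  20.5   0.7  -0.  -70.1 -16.5] F [-0.1 -0.7  0.9] w 0.0876
total d [-2.000e-03  1.282e+00 -2.285e+00] w [-0.648  0.    -0.   ] rows 7.9
[[-0.0, 0.163, -0.291], [-0.082, 0.0, -0.0]]
[[-0.0, 0.326, -0.581], [-0.165, 0.0, -0.0]]
[[-0.001, 0.489, -0.872], [-0.247, 0.0, -0.0]]
[[-0.001, 0.561, -1.0], [-0.284, 0.0, -0.0]]
[[-0.001, 0.561, -1.0], [-0.284, 0.0, -0.0]]
```

```bash
cat >> h.py <<'E'
def chain(r,wps):
    s,R=cur(r); p=s["tcp_pos"]
    for x,a in wps:
        d=R.T@(np.array(x)-p)/.15; w=Ro.from_matrix(R.T@down(a)).as_rotvec()/(np.pi/4)
        print("d",d.round(3),"w",w.round(3),"mm",(np.linalg.norm(d)*150).round(),"deg",(np.linalg.norm(w)*45).round(1)); p=np.array(x); R=down(a)
E
python3 - <<'E'
from h import *; from plant import r
chain(r,[((.315,.50,.21),-147),((.42,.35,.21),173),((.5,.18,.21),133),((.53,.03,.21),102),((.54,-.12,.21),102),((.539,-.2785,.2),102)])
E
```

```text
d [-0.002  0.695 -1.022] w [ 0.885  0.    -0.   ] mm 185.0 deg 39.8
d [ 0.    -0.042 -1.22 ] w [0.889 0.    0.   ] mm 183.0 deg 40.0
d [ 0.    -0.667 -1.06 ] w [0.889 0.    0.   ] mm 188.0 deg 40.0
d [ 0.    -0.868 -0.536] w [0.689 0.    0.   ] mm 153.0 deg 31.0
d [ 0.    -0.992 -0.143] w [0. 0. 0.] mm 150.0 deg 0.0
d [ 0.067 -1.032 -0.226] w [0. 0. 0.] mm 159.0 deg 0.0
```

{"method": "send_rows", "body": {
  "plan": [
    [[0,0.13,-0.19],[0.177,0,0]],
    [[0,0.26,-0.38],[0.354,0,0]],
    [[0,0.39,-0.57],[0.53,0,0]],
    [[0,0.52,-0.76],[0.7,0,0]],
    [[0,0.65,-0.95],[0.88,0,0]]
  ],
  "jaw": 1
}}

```text
time_s: 1.5
tcp_pos: [0.3074, 0.5085, 0.2099]
eef_rot: [-54.5, 90.0, 68.4]
contact_force: [0.9, 1.1, -0.6]
gripper_width: 0.0874
```

{"method": "send_rows", "body": {
  "plan": [
    [[0,-0.01,-0.2],[0.177,0,0]],
    [[0,-0.02,-0.4],[0.354,0,0]],
    [[0,-0.03,-0.6],[0.53,0,0]],
    [[0,-0.04,-0.8],[0.7,0,0]],
    [[0,-0.05,-1.0],[0.88,0,0]]
  ]
}}

```text
time_s: 2.0
tcp_pos: [0.3958, 0.3857, 0.2102]
eef_rot: [-19.1, 90.0, 63.9]
contact_force: [-0.2, 0.3, -0.5]
gripper_width: 0.0874
```

Run:
```python
from h import *; from plant import r
print(r.get_state()["joints"].round(1))
chain(r,[((.48,.24,.21),133),((.53,.1,.21),102),((.54,-.04,.21),102),((.54,-.165,.21),102),((.539,-.2785,.2),102)])
```

```text
[ 64.6   9.  -14.9   0.  -66.  -71.6]
d [ 0.001 -0.675 -0.896] w [ 0.889  0.001 -0.   ] mm 168.0 deg 40.0
d [ 0.    -0.91  -0.393] w [0.689 0.    0.   ] mm 149.0 deg 31.0
d [ 0.    -0.927 -0.129] w [0. 0. 0.] mm 140.0 deg 0.0
d [ 0.    -0.815 -0.173] w [0. 0. 0.] mm 125.0 deg 0.0
d [ 0.067 -0.739 -0.164] w [0. 0. 0.] mm 114.0 deg 0.0
```

{"method": "send_rows", "body": {
  "plan": [
    [[0,-0.135,-0.18],[0.178,0,0]],
    [[0,-0.27,-0.36],[0.356,0,0]],
    [[0,-0.405,-0.54],[0.53,0,0]],
    [[0,-0.54,-0.72],[0.71,0,0]],
    [[0,-0.675,-0.9],[0.89,0,0]]
  ]
}}

```text
time_s: 2.5
tcp_pos: [0.4804, 0.2381, 0.2104]
eef_rot: [12.0, 89.9, 54.6]
contact_force: [0.5, 0.1, 0.6]
gripper_width: 0.0872
```

{"method": "send_rows", "body": {
  "plan": [
    [[0,-0.18,-0.08],[0.138,0,0]],
    [[0,-0.36,-0.16],[0.276,0,0]],
    [[0,-0.55,-0.24],[0.41,0,0]],
    [[0,-0.73,-0.32],[0.55,0,0]],
    [[0,-0.91,-0.39],[0.69,0,0]]
  ]
}}

```text
time_s: 3.0
tcp_pos: [0.5301, 0.0968, 0.2105]
eef_rot: [36.0, 89.9, 47.3]
contact_force: [0.5, 0.4, -1.5]
gripper_width: 0.0873
```

Run:
```python
from h import *; from plant import r
s,R=cur(r);print(s["joints"].round(1),s["tcp_pos"])
chain(r,[((.54,-.0,.21),102),((.54,-.14,.21),102),((.539,-.2785,.2),102)])
```

```text
[  31.2    7.6  -16.5   -0.   -65.8 -109.8] [0.53008142 0.0968101  0.21053817]
d [ 0.003 -0.646 -0.062] w [-0.015  0.002 -0.001] mm 97.0 deg 0.7
d [ 0.    -0.913 -0.194] w [0. 0. 0.] mm 140.0 deg 0.0
d [ 0.067 -0.902 -0.198] w [0. 0. 0.] mm 139.0 deg 0.0
```

{"method": "send_rows", "body": {
  "plan": [
    [[0,-0.13,-0.01],[0,0,0]],
    [[0,-0.26,-0.02],[0,0,0]],
    [[0,-0.39,-0.03],[0,0,0]],
    [[0,-0.52,-0.05],[0,0,0]],
    [[0,-0.65,-0.06],[0,0,0]]
  ]
}}

```text
time_s: 3.5
tcp_pos: [0.5404, -0.0014, 0.2106]
eef_rot: [32.2, 89.9, 43.5]
contact_force: [-0.7, 0.9, -0.6]
gripper_width: 0.0876
```

{"method": "send_rows", "body": {
  "plan": [
    [[0,-0.18,-0.04],[0,0,0]],
    [[0,-0.36,-0.08],[0,0,0]],
    [[0,-0.55,-0.12],[0,0,0]],
    [[0,-0.73,-0.16],[0,0,0]],
    [[0,-0.91,-0.19],[0,0,0]]
  ]
}}

```text
time_s: 4.0
tcp_pos: [0.539, -0.142, 0.2106]
eef_rot: [27.0, 89.9, 38.3]
contact_force: [1.0, -0.5, 0.5]
gripper_width: 0.0874
```

{"method": "send_rows", "body": {
  "plan": [
    [[0,-0.18,-0.04],[0,0,0]],
    [[0,-0.36,-0.08],[0,0,0]],
    [[0,-0.54,-0.12],[0,0,0]],
    [[0,-0.72,-0.16],[0,0,0]],
    [[0,-0.9,-0.2],[0,0,0]]
  ]
}}

```text
time_s: 4.5
tcp_pos: [0.536, -0.2814, 0.2106]
eef_rot: [21.3, 89.8, 32.6]
contact_force: [1.0, 0.2, 0.2]
gripper_width: 0.0877
```

Run:
```python
from h import *; from plant import r
go(r,(.539,-.2785,.127),102,mm=20)
p=r.capture("scene"); cv2.imwrite("pics/s1.png",cv2.resize(p["color"][190:330,70:270,::-1],None,fx=4,fy=4))
```

```text
t 4.5 tcp [ 0.536  -0.2814  0.2106] a 101.3 tilt 0.16 q [ -9.3  14.   -8.5  -0.1 -67.5 -69.3] F [1.  0.2 0.2] w 0.0877
total d [0.557 0.015 0.022] w [-0.015  0.003 -0.001] rows 4.2
[[0.133, 0.004, 0.005], [-0.004, 0.001, -0.0]]
[[0.266, 0.007, 0.01], [-0.007, 0.002, -0.001]]
[[0.4, 0.011, 0.016], [-0.011, 0.002, -0.001]]
[[0.533, 0.014, 0.021], [-0.014, 0.003, -0.001]]
[[0.557, 0.015, 0.022], [-0.015, 0.003, -0.001]]
```

View pics/s1.png

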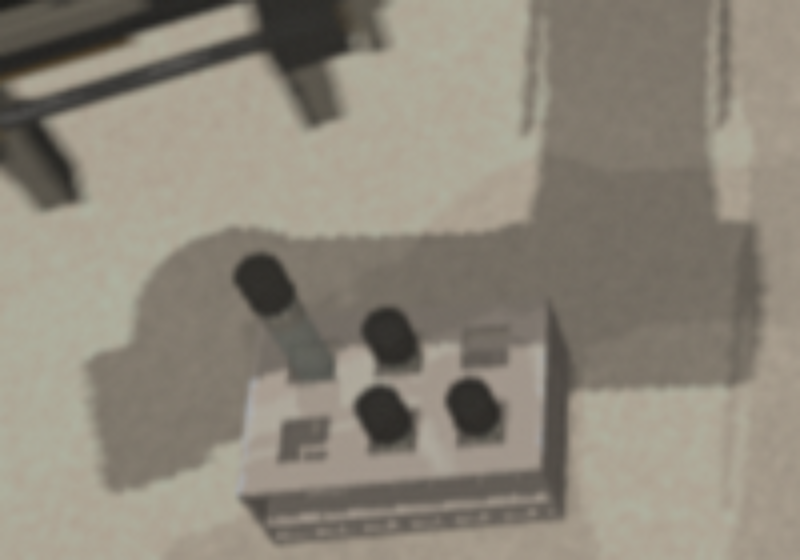

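The scene crop shows the cap at (263,284), full-image (136,261). The open fingers are straddling it from above and are clear of the rack. I'll descend now.

{"method": "send_rows", "body": {
  "plan": [
    [[0.11,0.004,0.005],[0,0,0]],
    [[0.22,0.008,0.01],[-0.01,0,0]],
    [[0.34,0.012,0.016],[-0.015,0.003,0]],
    [[0.45,0.015,0.022],[-0.015,0.003,0]],
    [[0.557,0.015,0.022],[-0.015,0.003,0]]
  ]
}}

```text
time_s: 5.05
tcp_pos: [0.5388, -0.2815, 0.1261]
eef_rot: [166.9, 90.0, 178.9]
contact_force: [-0.9, -0.2, -0.1]
gripper_width: 0.0877
```

Run:
```python
from h import *; from plant import r
go(r,(.539,-.2785,.127),102,mm=20)
```

```text
t 5.05 tcp [ 0.5388 -0.2815  0.1261] a 101.9 tilt 0.04 q [ -9.2  18.1 -14.5   0.  -57.4 -68.9] F [-0.9 -0.2 -0.1] w 0.0877
total d [-0.006  0.019  0.006] w [-0.001 -0.001 -0.   ] rows 1
[[-0.006, 0.019, 0.006], [-0.001, -0.001, -0.0]]
[[-0.006, 0.019, 0.006], [-0.001, -0.001, -0.0]]
[[-0.006, 0.019, 0.006], [-0.001, -0.001, -0.0]]
[[-0.006, 0.019, 0.006], [-0.001, -0.001, -0.0]]
[[-0.006, 0.019, 0.006], [-0.001, -0.001, -0.0]]
```

{"method": "send_rows", "body": {
  "plan": [
    [[-0.006,0.019,0.006],[0,0,0]],
    [[-0.006,0.019,0.006],[0,0,0]],
    [[-0.006,0.019,0.006],[0,0,0]],
    [[-0.006,0.019,0.006],[0,0,0]],
    [[-0.006,0.019,0.006],[0,0,0]]
  ],
  "jaw": -1,
  "force": 22
}}

```text
time_s: 5.55
tcp_pos: [0.5395, -0.2786, 0.1278]
eef_rot: [-32.8, 90.0, -20.9]
contact_force: [-0.2, 0.9, -0.3]
gripper_width: 0.053
```

{"method": "send_rows", "body": {
  "plan": [
    [[0,0,0],[0,0,0]],
    [[0,0,0],[0,0,0]],
    [[0,0,0],[0,0,0]],
    [[0,0,0],[0,0,0]],
    [[0,0,0],[0,0,0]]
  ]
}}

```text
time_s: 6.05
tcp_pos: [0.5394, -0.2786, 0.1277]
eef_rot: [-36.3, 90.0, -24.3]
contact_force: [0.6, 0.1, 0.0]
gripper_width: 0.0132
```

Run:
```python
from h import *; from plant import r
p=r.capture("scene"); q=r.capture("top")
a=cv2.resize(p["color"][210:310,80:230,::-1],(800,533)); 
b=cv2.resize(q["color"][190:290,420:570,::-1],None,fx=4,fy=4)
cv2.imwrite("pics/s2.png",cv2.resize(np.vstack([cv2.resize(a,(600,400)),cv2.convertScaleAbs(cv2.resize(b,(600,400)),alpha=1.6)]),(450,600))); print(r.get_state()["gripper_width"])
for n,c in(("s",p),("t",q)): print([ (d["uv"],d["score"]) for d in r.find_in(c,"standard")])
```

```text
0.005428559851564142
[([142.6, 270.5], 0.86)]
[([483.5, 251.8], 0.5)]
```

View pics/s2.png

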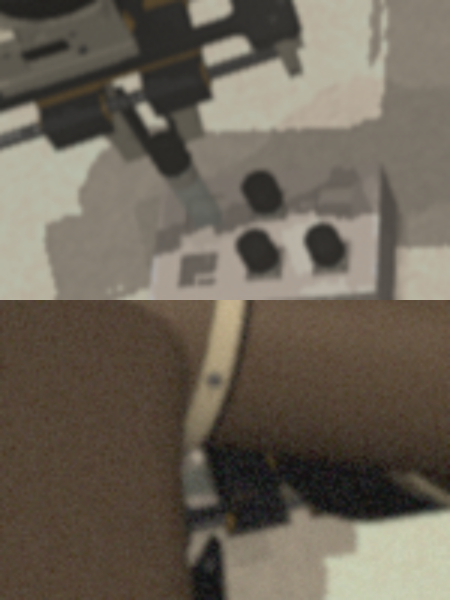

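Run:
```python
from h import *; from plant import r
p=r.capture("scene"); print(cur(r)[0]["gripper_width"],cur(r)[0]["contact_force"])
X=cloud(p); c=p["color"].astype(int).sum(-1)//3
for v in range(238,284,3):
    print(v,' '.join(f"{u}:{X[v,u,0]*1000:.0f},{X[v,u,1]*1000:.0f},{X[v,u,2]*1000:.0f}/{c[v,u]}" for u in range(118,152,4)))
cv2.imwrite("pics/s3.png",cv2.resize(p["color"][220:290,95:175,::-1],None,fx=8,fy=8,interpolation=cv2.INTER_CUBIC))
```

```text
0.0006659865165264623 [ 0.79672463  0.17949797 -0.43819136]
238 118:553,-279,219/45 122:532,-284,189/57 126:565,-263,232/43 130:567,-256,233/50 134:567,-250,232/50 138:568,-244,231/51 142:570,-238,233/47 146:564,-235,222/99 150:405,-292,-1/173
241 118:566,-276,229/54 122:565,-271,226/56 126:570,-263,231/51 130:573,-256,234/51 134:573,-250,231/48 138:573,-245,230/43 142:570,-240,224/44 146:412,-300,0/109 150:414,-291,1/171
244 118:572,-275,230/59 122:571,-270,227/58 126:576,-262,232/46 130:574,-258,227/42 134:575,-252,227/43 138:572,-248,221/41 142:573,-242,220/48 146:571,-237,216/112 150:422,-291,2/174
247 118:579,-274,232/45 122:553,-282,193/84 126:578,-264,227/42 130:576,-259,222/43 134:573,-255,216/45 138:573,-250,214/68 142:424,-308,-1/122 146:424,-301,-4/174 150:427,-292,-2/175
250 118:579,-277,224/42 122:552,-285,182/79 126:549,-281,177/71 130:577,-261,215/42 134:550,-269,174/77 138:549,-263,171/87 142:539,-261,154/92 146:433,-300,-1/174 150:436,-292,0/174
253 118:580,-279,217/69 122:555,-286,179/83 126:552,-282,173/85 130:551,-277,169/42 134:550,-271,165/51 138:550,-265,164/86
[... 1184 characters left out ...]
122:481,-348,-3/123 126:484,-340,-1/129 130:484,-332,-2/124 134:523,-305,57/122 138:548,-286,94/103 142:550,-279,96/100 146:546,-274,88/97 150:529,-276,58/103
277 118:487,-355,-1/125 122:488,-348,-2/124 126:492,-339,1/118 130:492,-331,-0/115 134:529,-305,57/120 138:529,-299,55/113 142:550,-282,86/96 146:547,-277,79/98 150:544,-272,71/95
280 118:494,-355,-1/127 122:495,-348,-2/125 126:497,-340,-2/115 130:498,-332,-3/116 134:533,-307,53/120 138:535,-299,53/113 142:546,-287,69/95 146:549,-279,72/98 150:546,-274,64/96
283 118:501,-355,-2/128 122:502,-347,-2/126 126:505,-339,-0/116 130:505,-332,-3/115 134:541,-306,54/118 138:541,-299,53/113 142:542,-292,52/90 146:549,-282,61/93 150:548,-276,57/92
```

View pics/s3.png

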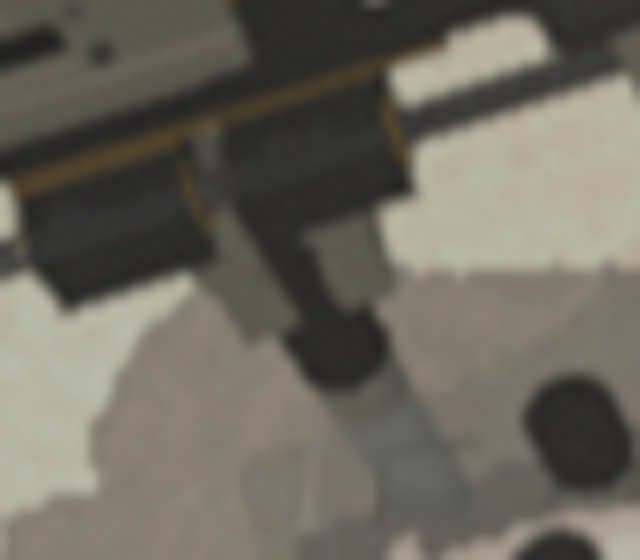

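{"method": "send_rows", "body": {
  "plan": [
    [[0,0,0],[0,0,0]],
    [[0,0,0],[0,0,0]],
    [[0,0,0],[0,0,0]],
    [[0,0,0],[0,0,0]],
    [[0,0,0],[0,0,0]]
  ],
  "jaw": 0.2
}}

```text
time_s: 6.8
tcp_pos: [0.5394, -0.2786, 0.1278]
eef_rot: [-35.9, 90.0, -24.0]
contact_force: [-0.4, 0.7, -0.0]
gripper_width: 0.0353
```

Run:
```python
from h import *; from plant import r
p=r.capture("scene"); s,R=cur(r); print(s["tcp_pos"],s["gripper_width"],s["joints"].round(2),s["time_s"])
X=cloud(p); Q=(X-s["tcp_pos"])@R*1000   # tool frame
m=(abs(Q[...,2])<25)&(abs(Q[...,1])<75)&(Q[...,0]>-120)&(X[...,2]>.1)
for y in range(-75,75,5):
    k=m&(Q[...,1]>=y)&(Q[...,1]<y+5)
    if k.sum()>2: print(y,k.sum(),"tip x",np.sort(Q[...,0][k])[-3:].round(),"z range",Q[...,2][k].min().round(),Q[...,2][k].max().round())
cv2.imwrite("pics/s4.png",cv2.resize(p["color"][190:300,70:220,::-1],None,fx=5,fy=5,interpolation=cv2.INTER_CUBIC))
```

```text
[ 0.53945413 -0.27860789  0.12773679] 0.03935345149637366 [-8.890e+00  1.787e+01 -1.459e+01  1.000e-02 -5.750e+01 -6.917e+01] 6.85
-55 3 tip x [-108. -105. -104.] z range 22.0 25.0
-50 7 tip x [-105. -104. -104.] z range 23.0 25.0
-45 11 tip x [-105. -104. -104.] z range 23.0 25.0
-40 9 tip x [-106. -105. -103.] z range 23.0 24.0
-35 32 tip x [-23. -22. -21.] z range 11.0 24.0
-30 49 tip x [-23. -22. -18.] z range 11.0 25.0
-25 93 tip x [-21. -20. -16.] z range -9.0 25.0
-20 89 tip x [-16. -16. -16.] z range -9.0 24.0
-15 18 tip x [ 4. 10. 22.] z range -4.0 25.0
-10 59 tip x [24. 25. 28.] z range -9.0 24.0
-5 68 tip x [26. 27. 28.] z range -10.0 25.0
0 68 tip x [27. 28. 28.] z range -7.0 24.0
5 40 tip x [25. 25. 26.] z range -4.0 24.0
10 21 tip x [-98. -96. -94.] z range -24.0 25.0
15 24 tip x [-23. -21. -18.] z range -10.0 24.0
20 73 tip x [-20. -19. -18.] z range -18.0 24.0
25 95 tip x [-23. -22. -20.] z range -19.0 24.0
30 99 tip x [-22. -20. -19.] z range -20.0 24.0
35 65 tip x [-104. -103.  -43.] z range -19.0 25.0
40 61 tip x [-103. -103. -103.] z range -19.0 24.0
45 66 tip x [-104. -104. -104.] z range -19.0 24.0
50 66 tip x [-83. -79. -77.] z range -25.0 25.0
55 18 tip x [-96. -93. -93.] z range -25.0 -16.0
60 18 tip x [-97. -95. -94.] z range -25.0 -16.0
```

View pics/s4.png

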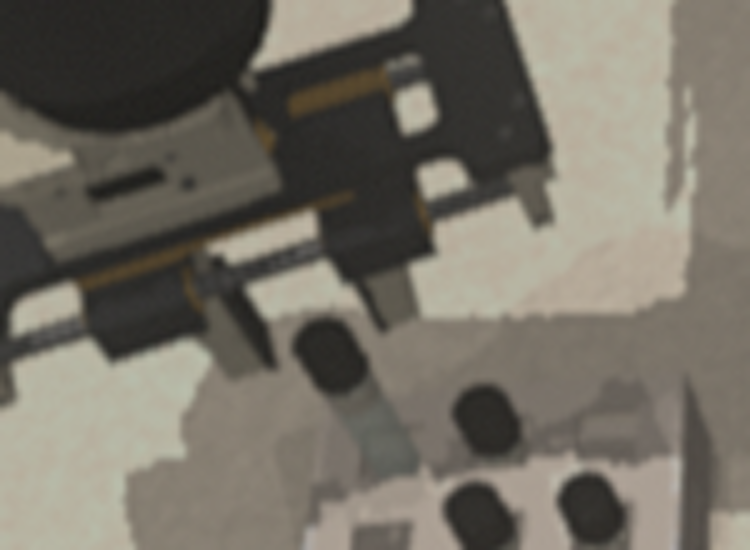

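The fingertips measure about 19 mm behind the reported TCP, not 19 mm ahead of it, so the gripper sits about 38 mm higher than reported. The jaws closed above the cap and nothing moved. I'll go 38 mm lower.

{"method": "send_rows", "body": {
  "plan": [
    [[0.05,-0.01,0],[0,0,0]],
    [[0.1,-0.01,0],[0,0,0]],
    [[0.15,-0.01,0],[0,0,0]],
    [[0.2,-0.01,0],[0,0,0]],
    [[0.25,-0.01,0],[0,0,0]]
  ],
  "jaw": 0.2
}}

```text
time_s: 7.35
tcp_pos: [0.5396, -0.2801, 0.0893]
eef_rot: [-104.9, 90.0, -93.0]
contact_force: [-0.3, 0.7, 0.2]
gripper_width: 0.0523
```

{"method": "send_rows", "body": {
  "plan": [
    [[0,0,0],[0,0,0]],
    [[0,0,0],[0,0,0]],
    [[0,0,0],[0,0,0]],
    [[0,0,0],[0,0,0]],
    [[0,0,0],[0,0,0]]
  ],
  "jaw": -1,
  "force": 22
}}

```text
time_s: 7.85
tcp_pos: [0.5398, -0.2801, 0.0897]
eef_rot: [-36.8, 90.0, -24.8]
contact_force: [-0.4, -0.6, 0.6]
gripper_width: 0.0203
```

Run:
```python
from h import *; from plant import r
go(r,(.539,-.2785,.2),102,mm=20)
```

```text
t 7.85 tcp [ 0.5398 -0.2801  0.0897] a 101.9 tilt 0.04 q [ -9.   20.1 -16.9   0.  -52.9 -69. ] F [-0.4 -0.6  0.6] w 0.0203
total d [-0.736  0.011 -0.002] w [-0.001  0.001  0.001] rows 5.5
[[-0.133, 0.002, -0.0], [-0.0, 0.0, 0.0]]
[[-0.267, 0.004, -0.001], [-0.0, 0.0, 0.0]]
[[-0.4, 0.006, -0.001], [-0.001, 0.0, 0.0]]
[[-0.533, 0.008, -0.002], [-0.001, 0.001, 0.0]]
[[-0.667, 0.01, -0.002], [-0.001, 0.001, 0.0]]
```

{"method": "send_rows", "body": {
  "plan": [
    [[0,0,0],[0,0,0]],
    [[0,0,0],[0,0,0]],
    [[-0.03,0,0],[0,0,0]],
    [[-0.08,0,0],[0,0,0]],
    [[-0.15,0,0],[0,0,0]]
  ]
}}

```text
time_s: 8.35
tcp_pos: [0.5396, -0.2801, 0.1126]
eef_rot: [-94.8, 90.0, -82.9]
contact_force: [0.8, -0.3, -0.6]
gripper_width: 0.0203
```

{"method": "send_rows", "body": {
  "plan": [
    [[-0.12,0,0],[0,0,0]],
    [[-0.26,0,0],[0,0,0]],
    [[-0.4,0,0],[0,0,0]],
    [[-0.52,0,0],[0,0,0]],
    [[-0.6,0,0],[0,0,0]]
  ]
}}

```text
time_s: 8.85
tcp_pos: [0.5402, -0.2803, 0.2053]
eef_rot: [-31.2, 89.8, -19.2]
contact_force: [0.4, -1.3, -0.4]
gripper_width: 0.0201
```

Run:
```python
from h import *; from plant import r
s,R=cur(r); print(s["tcp_pos"],s["gripper_width"],s["contact_force"])
chain(r,[((.55,-.14,.205),102),((.58,-.01,.205),102),((.62,.085,.205),102),((.6465,.1158,.205),102)])
p=r.capture("scene"); cv2.imwrite("pics/s5.png",cv2.resize(p["color"][150:340,70:330,::-1],None,fx=3,fy=3,interpolation=cv2.INTER_CUBIC))
```

```text
[ 0.54021107 -0.28031259  0.20528429] 0.020056513986977356 [ 0.40809733 -1.25301941 -0.41471909]
d [0.001 0.902 0.258] w [-0.001  0.003  0.002] mm 141.0 deg 0.2
d [0.    0.806 0.376] w [0. 0. 0.] mm 133.0 deg 0.0
d [0.    0.564 0.393] w [0. 0. 0.] mm 103.0 deg 0.0
d [0.    0.164 0.215] w [0. 0. 0.] mm 41.0 deg 0.0
```

View pics/s5.png

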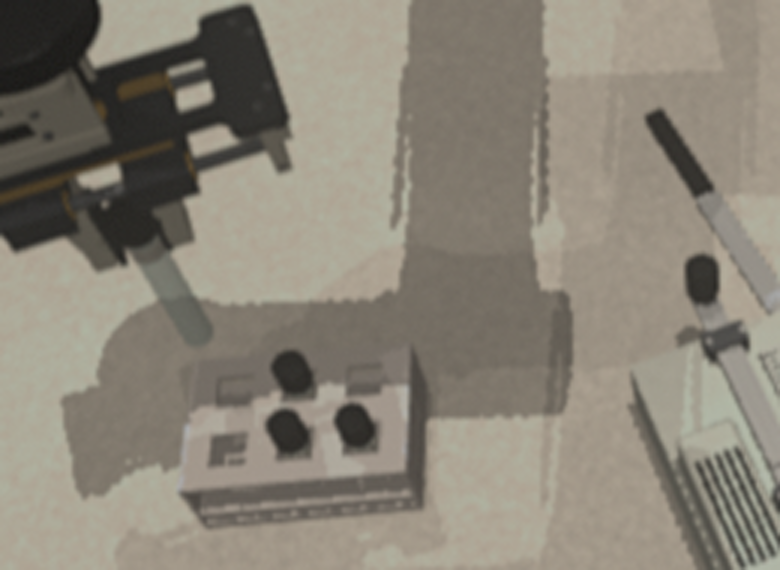

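The standard is held upright and its foot, at full-image pixel (137,263), has cleared the rack. Next I'll carry it to the well.

{"method": "send_rows", "body": {
  "plan": [
    [[0,0.1,0.03],[0,0,0]],
    [[0,0.28,0.08],[0,0,0]],
    [[0,0.5,0.14],[0,0,0]],
    [[0,0.7,0.2],[0,0,0]],
    [[0,0.9,0.26],[0,0,0]]
  ]
}}

```text
time_s: 9.4
tcp_pos: [0.5504, -0.1386, 0.2059]
eef_rot: [-36.7, 89.8, -24.8]
contact_force: [0.8, -0.1, -1.4]
gripper_width: 0.0204
```

{"method": "send_rows", "body": {
  "plan": [
    [[0,0.18,0.08],[0,0,0]],
    [[0,0.36,0.16],[0,0,0]],
    [[0,0.53,0.24],[0,0,0]],
    [[0,0.68,0.32],[0,0,0]],
    [[0,0.8,0.375],[0,0,0]]
  ]
}}

```text
time_s: 9.9
tcp_pos: [0.5802, -0.0075, 0.205]
eef_rot: [-44.9, 89.8, -32.9]
contact_force: [-0.1, -0.4, -1.5]
gripper_width: 0.0203
```

{"method": "send_rows", "body": {
  "plan": [
    [[0,0.12,0.08],[0,0,0]],
    [[0,0.24,0.17],[0,0,0]],
    [[0,0.38,0.26],[0,0,0]],
    [[0,0.5,0.34],[0,0,0]],
    [[0,0.56,0.39],[0,0,0]]
  ]
}}

```text
time_s: 10.4
tcp_pos: [0.6204, 0.0889, 0.2044]
eef_rot: [-54.2, 89.8, -42.1]
contact_force: [-0.3, -0.8, -1.4]
gripper_width: 0.0202
```

Run:
```python
from h import *; from plant import r
go(r,(.6465,.1158,.205),102,mm=12)
```

```text
t 10.4 tcp [0.6204 0.0889 0.2044] a 102.1 tilt 0.15 q [  26.1   16.2   -6.4    0.2  -67.4 -104. ] F [-0.3 -0.8 -1.4] w 0.0202
total d [-0.004  0.139  0.208] w [0.002 0.002 0.003] rows 3.1
[[-0.001, 0.045, 0.066], [0.001, 0.001, 0.001]]
[[-0.002, 0.089, 0.133], [0.001, 0.001, 0.002]]
[[-0.004, 0.134, 0.199], [0.002, 0.002, 0.003]]
[[-0.004, 0.139, 0.208], [0.002, 0.002, 0.003]]
[[-0.004, 0.139, 0.208], [0.002, 0.002, 0.003]]
```

{"method": "send_rows", "body": {
  "plan": [
    [[0,0.045,0.066],[0,0,0]],
    [[0,0.09,0.133],[0,0,0]],
    [[0,0.125,0.185],[0,0,0]],
    [[0,0.139,0.208],[0,0,0]],
    [[0,0.139,0.208],[0,0.002,0.003]]
  ]
}}

```text
time_s: 10.9
tcp_pos: [0.6468, 0.1158, 0.2041]
eef_rot: [164.8, 90.0, 176.9]
contact_force: [0.3, -0.1, 0.1]
gripper_width: 0.0204
```

Run:
```python
from h import *; from plant import r
p=r.capture("scene"); q=r.capture("top"); s,R=cur(r); print(s["tcp_pos"],s["contact_force"].round(1))
f=s["tcp_pos"]-[0,0,.0817]
# rod cloud slices
X=cloud(p)
for z in np.arange(.12,.19,.01):
    m=(abs(X[...,2]-z)<.005)&(np.hypot(X[...,0]-f[0],X[...,1]-f[1])<.022); v,u=np.nonzero(m)
    if len(u)>3: print(round(z,3),len(u),"mean",X[m][:,:2].mean(0).round(4),"u",u.min(),u.max(),"v",v.min(),v.max(),"expected axis uv",proj(p,[f[0],f[1],z]).round(1))
print("foot uv",proj(p,f),"well",proj(p,[.6465,.1158,.077]))
c=p["color"][150:330,300:440,::-1]; cv2.imwrite("pics/s6.png",cv2.resize(c,None,fx=4,fy=3.3,interpolation=cv2.INTER_CUBIC))
```

```text
[0.64643279 0.11532061 0.20435489] [ 1.  -0.6 -0.6]
0.13 23 mean [0.6539 0.1136] u 367 376 v 276 279 expected axis uv [371.1 274.1]
0.14 30 mean [0.6534 0.1137] u 367 377 v 272 277 expected axis uv [371.5 271.2]
0.15 35 mean [0.653  0.1124] u 367 377 v 268 274 expected axis uv [372.  268.3]
0.16 28 mean [0.6535 0.1139] u 368 378 v 266 271 expected axis uv [372.5 265.3]
0.17 40 mean [0.6529 0.1128] u 368 378 v 261 269 expected axis uv [372.9 262.2]
0.18 30 mean [0.6537 0.1141] u 369 379 v 260 265 expected axis uv [373.4 259.1]
0.19 36 mean [0.6527 0.1129] u 369 379 v 255 262 expected axis uv [373.9 255.9]
foot uv [370.77586941 276.13872796] well [369.13723953 288.40448378]
```

View pics/s6.png

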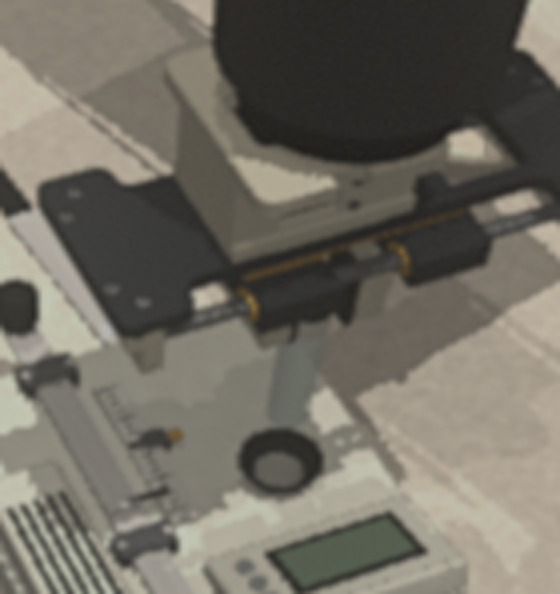

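The standard hangs upright over the collar: rod axis at u≈372 against about 371 expected, and the collar at about (370,289) in the full image. I'll lower it in stages and check the force at each one.

{"method": "send_rows", "body": {
  "plan": [
    [[0.08,0,0],[0,0,0]],
    [[0.16,0,0],[0,0,0]],
    [[0.24,0,0],[0,0,0]],
    [[0.29,0,0],[0,0,0]],
    [[0.33,0,0],[0,0,0]]
  ]
}}

```text
time_s: 11.5
tcp_pos: [0.646, 0.1151, 0.1535]
eef_rot: [-179.4, 89.9, -167.3]
contact_force: [-0.5, 0.1, -1.4]
gripper_width: 0.0201
```

{"method": "send_rows", "body": {
  "plan": [
    [[0.02,0,0],[0,0,0]],
    [[0.04,0,0],[0,0,0]],
    [[0.07,0,0],[0,0,0]],
    [[0.1,0,0],[0,0,0]],
    [[0.13,0,0],[0,0,0]]
  ]
}}

```text
time_s: 12.0
tcp_pos: [0.646, 0.1152, 0.1338]
eef_rot: [177.0, 89.9, -171.0]
contact_force: [-0.0, 0.0, -0.8]
gripper_width: 0.0201
```

Run:
```python
from h import *; from plant import r
go(r,(.6465,.1158,.0937),102,mm=5)
```

```text
t 12.0 tcp [0.646  0.1152 0.1338] a 102.1 tilt 0.08 q [  27.1   21.9   -7.6   -0.   -60.6 -105. ] F [-0.   0.  -0.8] w 0.0201
total d [0.268 0.004 0.004] w [ 0.001 -0.002 -0.   ] rows 8.0
[[0.033, 0.0, 0.001], [0.0, -0.0, -0.0]]
[[0.067, 0.001, 0.001], [0.0, -0.0, -0.0]]
[[0.1, 0.001, 0.002], [0.0, -0.001, -0.0]]
[[0.133, 0.002, 0.002], [0.001, -0.001, -0.0]]
[[0.167, 0.002, 0.003], [0.001, -0.001, -0.0]]
```

{"method": "send_rows", "body": {
  "plan": [
    [[0.04,0,0],[0,0,0]],
    [[0.08,0,0],[0,0,0]],
    [[0.12,0,0],[0,0,0]],
    [[0.16,0,0],[0,0,0]],
    [[0.19,0,0],[0,0,0]]
  ]
}}

```text
time_s: 12.5
tcp_pos: [0.6458, 0.1151, 0.1046]
eef_rot: [179.4, 89.9, -168.6]
contact_force: [0.3, -1.5, -0.5]
gripper_width: 0.0204
```

{"method": "send_rows", "body": {
  "plan": [
    [[0.015,0,0],[0,0,0]],
    [[0.03,0,0],[0,0,0]],
    [[0.045,0,0],[0,0,0]],
    [[0.06,0,0],[0,0,0]],
    [[0.075,0,0],[0,0,0]]
  ]
}}

```text
time_s: 13.0
tcp_pos: [0.646, 0.1152, 0.0935]
eef_rot: [-179.8, 89.9, -167.7]
contact_force: [-0.7, 0.2, 13.5]
gripper_width: 0.0206
```

Run:
```python
from h import *; from plant import r
go(r,(.6465,.1158,.0937),102,mm=5)
```

```text
t 13.0 tcp [0.646  0.1152 0.0935] a 102.1 tilt 0.09 q [  27.1   24.   -10.2   -0.   -56.  -105. ] F [-0.7  0.2 13.5] w 0.0206
total d [-0.001  0.004  0.004] w [ 0.001 -0.002  0.   ] rows 1
[[-0.001, 0.004, 0.004], [0.001, -0.002, 0.0]]
[[-0.001, 0.004, 0.004], [0.001, -0.002, 0.0]]
[[-0.001, 0.004, 0.004], [0.001, -0.002, 0.0]]
[[-0.001, 0.004, 0.004], [0.001, -0.002, 0.0]]
[[-0.001, 0.004, 0.004], [0.001, -0.002, 0.0]]
```

The floor contact came at the expected height, with +13.5 N at z = 0.0935. Now I'll relax, release and rise.

{"method": "send_rows", "body": {
  "plan": [
    [[-0.005,0,0],[0,0,0]],
    [[-0.005,0,0],[0,0,0]],
    [[-0.005,0,0],[0,0,0]],
    [[-0.005,0,0],[0,0,0]],
    [[-0.005,0,0],[0,0,0]]
  ],
  "jaw": 0.2
}}

```text
time_s: 13.5
tcp_pos: [0.646, 0.1151, 0.0942]
eef_rot: [-178.6, 89.9, -166.5]
contact_force: [0.7, 0.2, -0.2]
gripper_width: 0.0509
```

{"method": "send_rows", "body": {
  "plan": [
    [[-0.07,0,0],[0,0,0]],
    [[-0.16,0,0],[0,0,0]],
    [[-0.28,0,0],[0,0,0]],
    [[-0.4,0,0],[0,0,0]],
    [[-0.5,0,0],[0,0,0]]
  ]
}}

```text
time_s: 14.0
tcp_pos: [0.6467, 0.1153, 0.172]
eef_rot: [11.8, 90.0, 23.9]
contact_force: [-0.1, 0.5, 0.2]
gripper_width: 0.0527
```

Run:
```python
from h import *; from plant import r
s,R=cur(r); print(s["tcp_pos"],s["gripper_width"],s["contact_force"])
K=(.5365,.0157)
chain(r,[((.59,.075,.165),102),((*K,.165),102),((*K,.10),102)])
p=r.capture("scene"); np.savez("sc7.npz",**{k:p[k] for k in("color","range_z","mtx","pose")})
d=dark(p,proj(p,[.6465,.1158,.131]),w=12,thr=75); print(d, ray(p,d[0],.131))
X=cloud(p); m=(np.hypot(X[...,0]-.6465,X[...,1]-.1158)<.014)&(X[...,2]>.09); print(m.sum(), np.sort(X[...,2][m])[-8:].round(4))
```

```text
[0.64673703 0.11529433 0.17195552] 0.052689447200893434 [-0.12413884  0.54901849  0.19469207]
d [ 0.046 -0.184 -0.426] w [ 0.001  0.001 -0.   ] mm 70.0 deg 0.1
d [ 0.    -0.313 -0.431] w [0. 0. 0.] mm 80.0 deg 0.0
d [0.433 0.    0.   ] w [0. 0. 0.] mm 65.0 deg 0.0
(array([371.06918239, 273.38993711]), np.int32(159), np.uint8(37), np.float64(99.0)) [0.64568122 0.11537864 0.131     ]
365 [0.6319 0.632  0.632  0.632  0.632  0.6321 0.6324 0.6326]
```

{"method": "send_rows", "body": {
  "plan": [
    [[0,-0.03,-0.08],[0,0,0]],
    [[0,-0.08,-0.19],[0,0,0]],
    [[0,-0.12,-0.3],[0,0,0]],
    [[0,-0.17,-0.4],[0,0,0]],
    [[0,-0.22,-0.5],[0,0,0]]
  ]
}}

```text
time_s: 14.55
tcp_pos: [0.5802, 0.0668, 0.1747]
eef_rot: [3.8, 89.7, 15.9]
contact_force: [0.7, 0.3, -1.0]
gripper_width: 0.0528
```

Run:
```python
from h import *; from plant import r
chain(r,[((.536,.0155,.165),102),((.536,.0155,.057),102)])
```

```text
d [ 0.063 -0.273 -0.36 ] w [ 0.002  0.006 -0.   ] mm 68.0 deg 0.3
d [0.72 0.   0.  ] w [0. 0. 0.] mm 108.0 deg 0.0
```

{"method": "send_rows", "body": {
  "plan": [
    [[0,-0.07,-0.09],[0,0,0]],
    [[0.02,-0.14,-0.18],[0,0.006,0]],
    [[0.04,-0.21,-0.27],[0,0.006,0]],
    [[0.06,-0.25,-0.33],[0,0.006,0]],
    [[0.06,-0.273,-0.36],[0,0.006,0]]
  ]
}}

```text
time_s: 15.05
tcp_pos: [0.535, 0.0144, 0.1649]
eef_rot: [162.5, 89.9, 174.5]
contact_force: [0.6, -0.1, -0.1]
gripper_width: 0.0526
```

Run:
```python
from h import *; from plant import r
chain(r,[((.536,.0155,.057),102)])
p=r.capture("scene"); s,R=cur(r); print(s["tcp_pos"])
d=dark(p,(303,243),w=10,thr=75); print(d[:2])
cv2.imwrite("pics/s8.png",cv2.resize(p["color"][170:320,240:400,::-1],None,fx=4.5,fy=4,interpolation=cv2.INTER_CUBIC))
```

```text
d [0.72  0.006 0.009] w [ 0.001 -0.001 -0.   ] mm 108.0 deg 0.1
[0.53500671 0.01428814 0.16522839]
(array([303.82692308, 242.63461538]), np.int32(156))
```

View pics/s8.png

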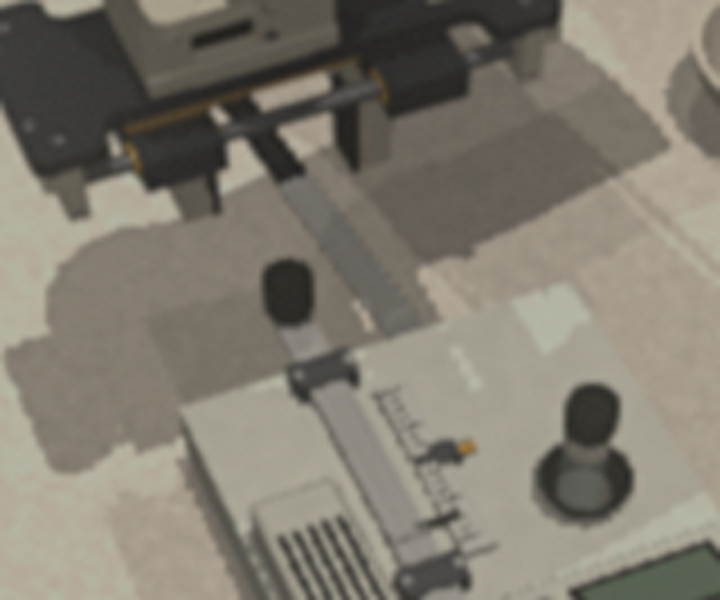

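The standard stands in the well and the knob, at full-image (304,243), lies between the jaws. Before pulling, I'll rectify the scale region to read the index offset.

```bash
cat >> h.py <<'E'
F=np.array([.6514,.0713]); YAW=np.radians(12.1)
def own2w(x,y,z=.071):
    c,s=np.cos(YAW),np.sin(YAW); return np.array([F[0]+c*x-s*y,F[1]+s*x+c*y,z])
def rect(p,x0=-.06,x1=.02,y0=-.035,y1=-.0,k=10000,z=.071):
    w,h=int((x1-x0)*k),int((y1-y0)*k); dst=np.float32([[0,0],[w,0],[w,h],[0,h]])
    src=np.float32([proj(p,own2w(x,y,z)) for x,y in((x0,y1),(x1,y1),(x1,y0),(x0,y0))])
    return cv2.warpPerspective(p["color"],cv2.getPerspectiveTransform(src,dst),(w,h),flags=cv2.INTER_CUBIC)
E
python3 - <<'E'
from h import *
o=[]
for n in("scene0","top0"):
    g=rect(load(n+".npz"))[:,:,::-1].copy(); g=cv2.convertScaleAbs(g,alpha=1 if n[0]=="s" else 1.8)
    for i in range(0,800,100): cv2.line(g,(i,0),(i,8),(0,0,255),1)
    for j in range(0,350,50): cv2.line(g,(0,j),(8,j),(0,0,255),1)
    o.append(g[:298])
cv2.imwrite("pics/r0.png",np.vstack(o))
E
```

```text
(no output)
```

View pics/r0.png

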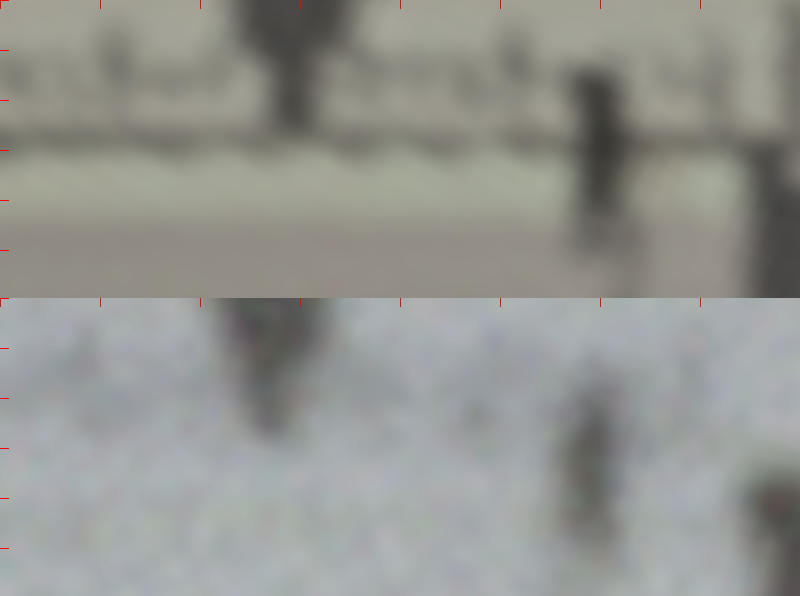

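{"method": "send_rows", "body": {
  "plan": [
    [[0.15,0.006,0.009],[0,0,0]],
    [[0.32,0.006,0.009],[0,0,0]],
    [[0.49,0.006,0.009],[0,0,0]],
    [[0.63,0.006,0.009],[0,0,0]],
    [[0.72,0.006,0.009],[0,0,0]]
  ]
}}

```text
time_s: 15.6
tcp_pos: [0.5358, 0.0155, 0.0555]
eef_rot: [179.0, 89.8, -168.9]
contact_force: [0.2, 0.5, 1.0]
gripper_width: 0.0528
```

The rectified views put the rider tip at own x ≈ −30.7 (scene) and −33 (top), and the pointer at 0.0 and −0.7. The pull is therefore about 31 to 32 mm. I'll grip the knob.

{"method": "send_rows", "body": {
  "plan": [
    [[0,0,0],[0,0,0]],
    [[0,0,0],[0,0,0]],
    [[0,0,0],[0,0,0]],
    [[0,0,0],[0,0,0]],
    [[0,0,0],[0,0,0]]
  ],
  "jaw": -1,
  "force": 40
}}

```text
time_s: 16.1
tcp_pos: [0.5364, 0.0154, 0.0563]
eef_rot: [-166.2, 89.9, -154.1]
contact_force: [0.7, -1.0, 1.8]
gripper_width: 0.0208
```

{"method": "send_rows", "body": {
  "plan": [
    [[0,0,0],[0,0,0]],
    [[0,0,0],[0,0,0]],
    [[0,0,0],[0,0,0]],
    [[0,0,0],[0,0,0]],
    [[0,0,0],[0,0,0]]
  ]
}}

```text
time_s: 16.6
tcp_pos: [0.5364, 0.0154, 0.0564]
eef_rot: [-164.7, 89.9, -152.6]
contact_force: [0.9, -0.8, -2.2]
gripper_width: 0.021
```

Run:
```python
from h import *; from plant import r
s,R=cur(r); go(r,s["tcp_pos"]-.0315*np.array([np.cos(YAW),np.sin(YAW),0]),102.1,mm=6)
```

```text
t 16.6 tcp [0.5364 0.0154 0.0564] a 102.1 tilt 0.07 q [  22.6   16.5  -28.     0.   -45.6 -100.5] F [ 0.9 -0.8 -2.2] w 0.021
total d [ 0.   -0.   -0.21] w [-0.001 -0.001  0.   ] rows 5.2
[[0.0, -0.0, -0.04], [-0.0, -0.0, 0.0]]
[[0.0, -0.0, -0.08], [-0.0, -0.001, 0.0]]
[[0.0, -0.0, -0.12], [-0.0, -0.001, 0.0]]
[[0.0, -0.0, -0.16], [-0.0, -0.001, 0.0]]
[[0.0, -0.0, -0.2], [-0.001, -0.001, 0.0]]
```

{"method": "send_rows", "body": {
  "plan": [
    [[0,0,-0.035],[0,0,0]],
    [[0,0,-0.075],[0,0,0]],
    [[0,0,-0.115],[0,0,0]],
    [[0,0,-0.155],[0,0,0]],
    [[0,0,-0.185],[0,0,0]]
  ]
}}

```text
time_s: 17.1
tcp_pos: [0.5101, 0.0098, 0.0564]
eef_rot: [-5.7, 89.9, 6.4]
contact_force: [8.3, -2.6, -8.9]
gripper_width: 0.0207
```

```bash
cat >> h.py <<'E'
def meas(p,near):
    """own x (mm) of rider tip and of pointer, dark-weighted centroid; scene rows y -9..-13 / -13..-20 below rider"""
    g=cv2.cvtColor(rect(p),cv2.COLOR_RGB2GRAY).astype(float); out=[]
    for (y0,y1),c in(((90,120),290),((155,195),near)):
        a=g[y0:y1].mean(0); lo=max(c-60,0); seg=a[lo:c+60]; w=np.clip(np.median(seg)-8-seg,0,None); out.append((w@np.arange(lo,lo+len(seg)))/max(w.sum(),1e-9)/10-60); out.append(round(w.max()))
    return np.round(out,2)
E
python3 - <<'E'
from h import *; from plant import r
s,R=cur(r); print(s["tcp_pos"],s["contact_force"].round(1),s["gripper_width"], "pull mm",1000*np.linalg.norm(s["tcp_pos"][:2]-[.5364,.0154]))
print("shut scene",meas(load("scene0.npz"),600),"top",meas(load("top0.npz"),590))
p=r.capture("scene"); q=r.capture("top"); 
for n,c in(("sc9",p),("tp9",q)): np.savez(n+".npz",**{k:c[k] for k in("color","range_z","mtx","pose")})
print("scene",meas(p,330))
a=rect(p)[:298,:,::-1]; b=cv2.convertScaleAbs(rect(q)[:298,:,::-1],alpha=1.8); cv2.imwrite("pics/r1.png",np.vstack([a,b]))
E
```

```text
[0.51007281 0.00982014 0.05643976] [ 8.3 -2.6 -8.9] 0.020672947866046773 pull mm 26.912004144704547
shut scene [-30.72  42.     0.15  45.  ] top [-33.18   9.    -1.09  12.  ]
scene [-28.44  21.   -26.15  41.  ]
```

View pics/r1.png

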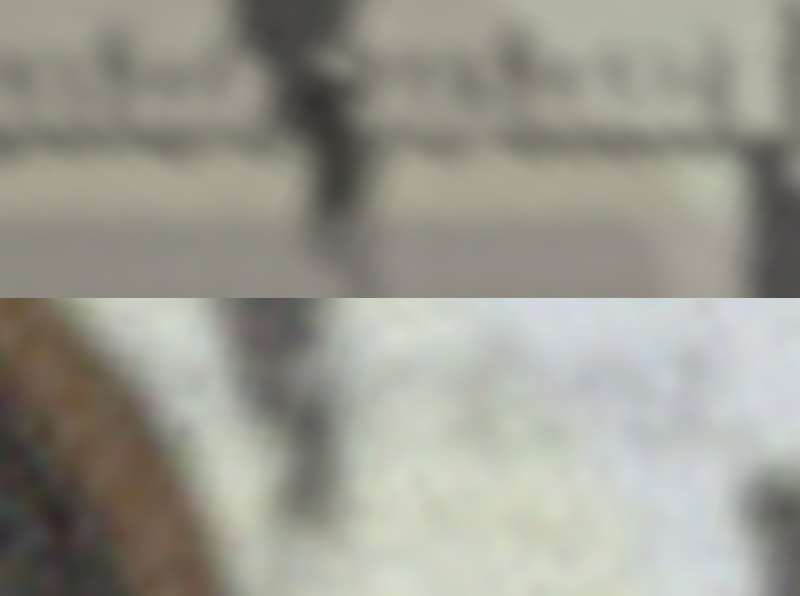

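{"method": "send_rows", "body": {
  "plan": [
    [[0,0,-0.012],[0,0,0]],
    [[0,0,-0.024],[0,0,0]],
    [[0,0,-0.034],[0,0,0]],
    [[0,0,-0.034],[0,0,0]],
    [[0,0,-0.034],[0,0,0]]
  ]
}}

```text
time_s: 17.7
tcp_pos: [0.5059, 0.0089, 0.0565]
eef_rot: [-0.3, 89.8, 11.8]
contact_force: [8.1, -1.9, -9.5]
gripper_width: 0.0211
```

Run:
```python
from h import *; from plant import r
s,R=cur(r); print(s["tcp_pos"],s["contact_force"].round(1),s["gripper_width"], "pull mm",1000*np.linalg.norm(s["tcp_pos"][:2]-[.5364,.0154]))
A={}
for n in("scene","top"):
    fr=[r.capture(n) for _ in range(8)]; p=dict(fr[0]); p["color"]=np.mean([f["color"] for f in fr],0).round().astype(np.uint8); A[n]=p
    np.savez(n+"10.npz",**{k:p[k] for k in("color","range_z","mtx","pose")})
print("scene",meas(A["scene"],280),"top",meas(A["top"],270),"top9",meas(load("tp9.npz"),310))
a=rect(A["scene"])[:298,:,::-1]; b=cv2.convertScaleAbs(rect(A["top"])[:298,:,::-1],alpha=1.8); cv2.imwrite("pics/r2.png",np.vstack([a,b]))
s,R=cur(r); print(s["tcp_pos"],s["time_s"])
# pointer x per own-y row band
for n in A:
    g=cv2.cvtColor(rect(A[n]),cv2.COLOR_RGB2GRAY).astype(float)
    for y in range(40,250,20):
        a=g[y:y+20].mean(0)[180:420]; w=np.clip(np.median(a)-6-a,0,None); print(n,-y/10,round(float(w@np.arange(180,420)/max(w.sum(),1e-9)/10-60),2),round(w.max()))
```

```text
[0.50585589 0.00894204 0.05645915] [ 8.1 -1.9 -9.5] 0.021061161038622708 pull mm 31.219355594861774
scene [-31.03  50.   -31.31  38.  ] top [-32.97  18.   -32.74  16.  ] top9 [-32.05   0.   -28.98  15.  ]
[0.5058929  0.00894548 0.05645118] 18.5
scene -4.0 -31.25 51
scene -6.0 -30.97 59
scene -8.0 -30.85 67
scene -10.0 -31.05 76
scene -12.0 -31.35 63
scene -14.0 -31.5 59
scene -16.0 -31.13 78
scene -18.0 -30.97 84
scene -20.0 -30.76 66
scene -22.0 -30.84 33
scene -24.0 -30.8 19
top -4.0 -32.6 37
top -6.0 -32.98 34
top -8.0 -33.07 33
top -10.0 -32.95 38
top -12.0 -32.81 42
top -14.0 -32.8 41
top -16.0 -32.89 43
top -18.0 -32.92 44
top -20.0 -32.91 35
top -22.0 -33.12 20
top -24.0 -33.72 13
```

View pics/r2.png

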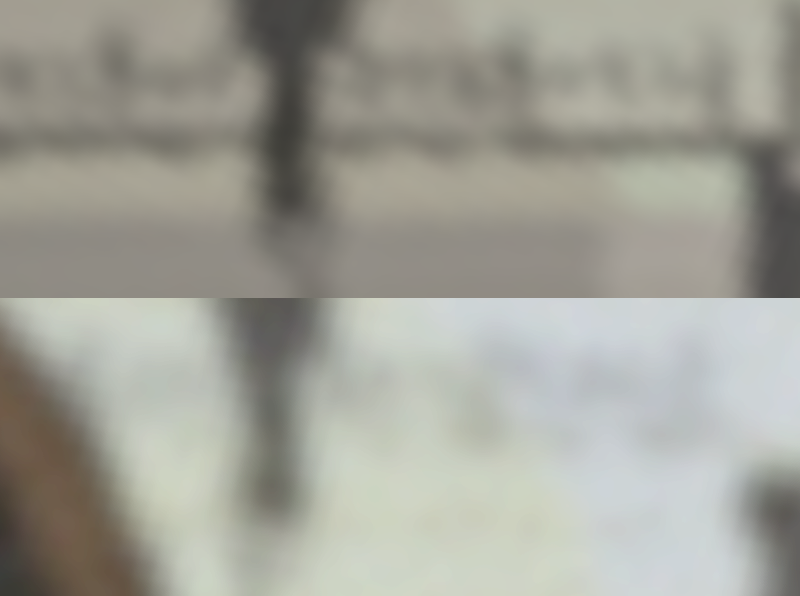

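The pointer now lies in line with the rider tip in both views. The scene view has it about 0.4 mm past and the top view about 0.2 mm short. It held steady for 0.8 s. I'll check the standard and vials once more, then hand in.

Run:
```python
from h import *; from plant import r
p=load("scene10.npz"); q=load("sc7.npz"); o=load("scene0.npz")
u=proj(p,[.6465,.1158,.131])
for n,c in(("now",p),("after release",q)): d=dark(c,u,w=12,thr=75); print(n,d[:2])
for v in((169,294),(190,293),(166,273)): print([dark(c,v,w=9,thr=75)[0].round(1).tolist() for c in(o,p)])
s=r.get_state(); print(s["time_s"],s["tcp_pos"],s["gripper_width"],s["contact_force"].round(1)); r.close_job()
```

```text
now (array([370.8951049 , 273.67132867]), np.int32(143))
after release (array([371.06918239, 273.38993711]), np.int32(159))
[[165.8, 293.8], [165.7, 293.6]]
[[188.0, 291.7], [188.0, 291.7]]
[[167.4, 274.3], [167.2, 274.2]]
18.5 [0.5058929  0.00894548 0.05645118] 0.02102103948078686 [ 8.9 -1.9 -9.7]
the job is handed in; nothing more can be done
```

I moved the standard from the rack to the bottom of the fluorometer well, let go of it, then pulled the slide about 31 mm to the index mark. I handed in at 18.5 s, still gripping the knob with a 40 N grip.

**Last checks**
- **Standard:** it touched the well floor at the expected height (+13.5 N at reported TCP z = 0.0935). Its cap was in the same place in the image after release and at the end.
- **Pointer at the mark:** the scene camera put it about 0.4 mm past the rider tip, and the top camera about 0.2 mm short. The two disagree slightly; weighted together, they put it within about 0.1 mm of the mark. The pointer held still for the last 0.8 s.
- **Vials:** all three were unmoved, to within 0.2 px. I did not check the bottles, jar, mortar or spatula by measurement, but the arm never worked near them.

**What went wrong:** the first grasp closed on nothing just above the cap. The fingertips sit about 19 mm behind the reported TCP, not 19 mm ahead as the interface says. I allowed for that 38 mm difference from then on, and nothing was disturbed.

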